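# Lay out the dried vessels on their bench pads

### The job

Put each vessel from the drying oven at its marked place: the amber jar on the pad with the yellow circle, the blue tin on the blue-outlined pad squared up with the outline, and the green ring support on the pad with the green circle, all centred and standing upright. Once the ring stands empty on its pad, seat the white crucible upright in the ring's hollow top. Keep the vessels upright throughout, and leave the pale blue dish and the brass weight where they are.

Things in the scene. Friction and masses are not known exactly. Their poses are not given: they have to be found in the camera images.
- ring_mid (a point): Green plastic ring support, loose, standing on the bench: sizes in mm: outer diameter 60, height 30, hollow from above. A conical seat narrows from 51 inner diameter at the top rim to 18 at 20 below the rim, open beneath. The point is on its axis, half-way up (15 over its underside); z is its axis, upward.
- crucible_mid (a point): White porcelain crucible with white lid, one closed bottom-heavy piece, loose, upright on a flat foot of diameter 22 mm. Base spherical (radius 26); 24 to 52 above the underside a plain cylinder of diameter 52, the best grip; lid and small knob up to 68. The point is on its axis, 34 above the underside; z upward. Seated in the ring, its underside is about 16 above the ring's, its point 35 above the ring's point.
- jar_mid (a point): Amber glass jar with a yellow cap, loose, standing upright: diameter 52 mm, height 74 mm. The point is on its axis, half-way up (37); z is its axis, upward.
- tin_mid (a point): Blue rectangular lidded tin with a steel-coloured plate on its lid, loose, standing on its base: in mm, 80 long (x) by 48 wide (y) over the lid, 46 wide below the lid's 12 high rim, 56 high. The point is at its centre, half-way up (28). x runs along its length, z is upward.
- green_pad: Round off-white pad, 96 mm diameter, 3 mm thick, fixed to the bench, with a green circle (inner diameter 66 mm) and a green dot at its centre. The origin is the centre of its underside, on the bench.
- yellow_pad: Round off-white pad, 96 mm diameter, 3 mm thick, fixed to the bench, with a yellow circle (inner diameter 66 mm) and a yellow dot at its centre. The origin is the centre of its underside, on the bench.
- blue_pad: Rectangular off-white pad (sizes in mm), 120 (x) by 88 (y), 3 thick, fixed to the bench, with a blue rectangular outline, 86 (x) by 54 (y) inside, and a short blue bar at its centre along x. The origin is the centre of its underside, on the bench; x runs along its length. The tin fits either way round.
- dish_mid (a point): Pale blue-tinted glass dish with a lid, a flat disc of diameter 64 mm, 16 mm high, loose; not part of the job, to be left where it is. The point is at its centre, 8 mm up.
- weight_mid (a point): Small brass weight, diameter 30 mm, 38 mm high, with a knob, loose; not part of the job, to be left where it is. The point is at its centre, 19 mm up.
Not all that is in view belongs to the job. Leave any pink or purple look-alike of the green_pad alone.

How it is judged:
On the way, in this order (a step that is already met when the one before it is completed fails the run):
1. the green ring stands, released, on the green pad without the crucible in it (horizontal distance between ring_mid and green_pad below 0.012 m and z of ring_mid in the frame of green_pad between 0.014 and 0.022 m and angle between ring_mid's own z axis and vertical below 0.1 rad and linear speed of ring below 0.02 m/s and contact force between the fingers and ring below 0.1 N and horizontal distance between crucible_mid and ring_mid above 0.03 m), for 0.2 s.
2. the crucible is seated upright in the ring on the green pad, released (horizontal distance between ring_mid and green_pad below 0.012 m and z of ring_mid in the frame of green_pad between 0.014 and 0.022 m and angle between ring_mid's own z axis and vertical below 0.1 rad and horizontal distance between crucible_mid and ring_mid below 0.004 m and z of crucible_mid in the frame of ring_mid between 0.0304 and 0.0384 m and angle between crucible_mid's own z axis and vertical below 0.15 rad and linear speed of crucible below 0.02 m/s and contact force between the fingers and crucible below 0.1 N), for 0.2 s.
At the end, for the whole second after the job is handed in: Ring on the green pad, jar on the yellow, tin on the blue: each within 12 mm of the centre, resting on it, upright within 0.1 rad; tin within 0.2 rad of the outline, either way round; crucible down in the ring, within 4 mm of its axis, upright within 0.15 rad; all released and at rest (all of step 2 and linear speed of each of ring, jar, tin below 0.02 m/s and contact force between the fingers and ring below 0.1 N and horizontal distance between jar_mid and yellow_pad below 0.012 m and z of jar_mid in the frame of yellow_pad between 0.036 and 0.044 m and angle between each of jar_mid, tin_mid's own z axis and vertical below 0.1 rad and contact force between the fingers and jar below 0.1 N and horizontal distance between tin_mid and blue_pad below 0.012 m and z of tin_mid in the frame of blue_pad between 0.027 and 0.035 m and angle between the x axis of tin_mid and the x axis of blue_pad, either way round below 0.2 rad and contact force between the fingers and tin below 0.1 N); the robot touches nothing.
It fails at once if the pale blue dish or the brass weight is displaced by more than 25 mm (distance of any of dish_mid, weight_mid from where it was at the start of the episode above 0.025 m).
It fails at once if the ring, crucible, jar or tin is tipped by more than 0.7 rad (angle between any of ring_mid, crucible_mid, jar_mid, tin_mid's own z axis and vertical above 0.7 rad).
It also fails if it takes over 109 s, if anything falls off the work surface, if the arm or the gripper's body presses on something with over 40 N, if the wrist force passes 120 N, or if a joint passes its speed limit or range.

### The arm

A 6-joint arm with a two-finger parallel gripper is mounted at the origin on the work surface. World frame = base frame: x ahead of the robot, y to its left, z up, the work surface at z = 0. Lengths are in m, angles in rad, forces in N, time in s.
With the tool pointing down it reaches from about 0.35 to 0.775 m from the base axis. Payload 5.5 kg.
Tool frame: the origin (TCP) lies at the very end of the fingers, on their centre line; the grasp point (between the pads) lies 19 mm behind it; z points along the fingers, x is the direction in which the jaws open and shut, and the axes are right-handed (so a half turn about z gives the same grasp; the last joint's range is limited). The gripper opens to 85 mm and grips with 20 to 120 N. Pads are 22 mm wide; open, the fingers measure 114 mm over their backs; the gripper's body (76 mm by 85 mm) begins 54 mm behind the grasp point. The pads swing forward as they close: fully open they stand 13 mm farther back than shut.
Start: joints at [-1.338, 0.313, 0.046, 1.304, 0, 1.431], TCP at [0.209, -0.536, 0.231] pointing down, gripper open.
Joint ranges: [-2.76, 2.76], [-0.86, 1.69], [-1.03, 1.26], [-2.2, 2.34], [-1.47, 1.5], [-3.14, 3.14]. Speed limits (rad/s): [2.57, 2.57, 3.14, 3.14, 3.14, 3.14].

### API

Orientations are given as a unit quaternion [w, x, y, z].
In Python, from workcell import monitor, eyes, ticket gives the robot as it stands.
- The arm moves only by the tool send_rows, never from a script. Its argument "targets" is a list of rows, each a list of 5 numbers: the shift along the world's x, y, z in m, then the turn about the world's z in degrees, then the closure in counts, from 0 (fully open) to 255 (shut). A call has 1 to 12 rows; each row shifts and turns the commanded pose from where the row before left it; what a row does not reach is not made up. A row lasts 1/10 s, in which the tool goes at most 50 mm and 8.59 degrees, less where a joint would pass 70% of its speed; a pose out of reach is approached as far as the arm can. A call is refused whole if a number of a shift passes 0.05 or a number of a turn 8.59, either way. A call with a gripper value outside its range is refused whole. The fingers move at their own pace and stop on an object; "newtons" is the grip in N (left out, the last holds). Time passes only in rows, so rows that do not move let the fingers close. It gives the time, the measured TCP pose, the force and the opening at its end, in the units of the state.
- monitor.get_state(): the state, without advancing time (a new reading comes with each control period).
- eyes.read_camera(name): name is "side" or "top" or "wrist"; returns a dict with "img" (480x640x3 uint8, red, green, blue), "z_map" (480x640 float32, m along the optical axis (not along the pixel's ray), 0 where there is no reading), "camera_matrix" (3x3 intrinsics, pixels), "k1" (the pictures are not rectified: a ray, as slopes to the right and down, at radius r is drawn at 1 + k1 r^2 times it, then the intrinsics apply), "pose" (4x4, takes a point from camera to world coordinates); the wrist camera has in their place "T_tool_cam" (4x4, takes a point from camera to tool coordinates, whose origin is the TCP and whose axes are the tool frame's). Camera axes: x right, y down, z forward; pixel columns grow to the right and rows downward; lengths in m; the calibration is good to about 2 mm. A picture is of the moment at which its call begins: read the wrist's pose just before it.
- ticket.hand_in(): hands the job in, once; it reports no verdict.
Trained networks look in the newest picture that a camera, given by its name, has taken for a name from the list of things; names that differ only in an ending like _2 or _b are one class to them, and where a whole thing is asked for, a point or a joint stands for the part that bears it (a point fixed in the world has none). Each returns a list of dicts, best first, with "conf" (0 to 1); they miss things now and then, are a little off and sometimes report something else, mostly with a low value. They report only what shows in the picture. A call takes as long as a camera call. They do not tell look-alikes from the thing itself.
- eyes.spot_in(name, camera): "xyz" ([x, y, z] in m, in world coordinates, good to about 4 mm: the middle of the surface that is visible of it).
- eyes.tip_of(name, camera): "xyz" ([x, y, z] in m, in world coordinates, good to about 4 mm: a listed point, or the origin of a listed thing).
The state is a dict: "clock": time; "joint_pos": joint angles; "qvel": joint speeds; "tau": joint torques, N m; "tcp_pos": TCP position; "orientation": TCP orientation; "wrist_force": force on the tool from outside, world axes, zero at the start; "ft_torque": the same for the moment, N m; "finger_gap": finger opening in m.
Only numpy, scipy, OpenCV 4.12 (cv2) and the standard library are available. Lean on these libraries where they do the work, as an engineer would, in place of code of your own. Each camera call takes 0.05 s, during which the arm holds its last target.

## Working session

There is one attempt and no reset: what is moved stays moved. The work goes in short steps, Python scripts to look and compute and a tool call to move; the robot and the scene stay as the last step left them, time stands still between calls to the robot, and variables do not carry over. Pictures are saved under pics/ and viewed, and the job is handed in when it is done.

Besides the shell and the picture viewer there is one more tool, called as a command line: name --pt "numbers of a row" for each row, then --argument value for the rest. send_rows: Moves the arm, as the interface text tells. Its arguments: {"type":"object","properties":{"targets":{"type":"array"},"newtons":{"type":"number"}},"required":["targets"]}

```bash
mkdir -p pics; ls; python3 - <<'E'
from workcell import monitor, eyes, ticket
import cv2,numpy as np
s=monitor.get_state();print({k:np.round(v,3) for k,v in s.items()})
for c in ["side","top","wrist"]:
    r=eyes.read_camera(c);cv2.imwrite(f"pics/{c}0.png",r["img"][:,:,::-1])
    print(c,r["camera_matrix"].tolist(),r["k1"],np.round(r.get("pose",r.get("T_tool_cam")),3).tolist())
    for n in ["ring_mid","crucible_mid","jar_mid","tin_mid","green_pad","yellow_pad","blue_pad","dish_mid","weight_mid"]:
        try: print(n,[(np.round(d["xyz"],3).tolist(),round(d["conf"],2)) for d in eyes.tip_of(n,c)])
        except Exception as e: print(n,e)
print(monitor.get_state()["clock"])
E
```

```text
pics
{'clock': np.float64(0.0), 'joint_pos': array([-1.338,  0.314,  0.045,  1.304, -0.   ,  1.431]), 'qvel': array([-0.001, -0.   ,  0.001, -0.001, -0.001, -0.   ]), 'tau': array([-1.0000e-03, -4.8063e+01,  2.9853e+01,  1.9000e-02, -0.0000e+00,
        0.0000e+00]), 'tcp_pos': array([ 0.209, -0.535,  0.23 ]), 'orientation': array([-0.001,  0.826, -0.564, -0.001]), 'wrist_force': array([-1.517, -0.036, -0.02 ]), 'ft_torque': array([ 0.015,  0.001, -0.023]), 'finger_gap': np.float64(0.085)}
side [[441.2162164110143, 0.0, 318.4680702910605], [0.0, 441.2162164110143, 241.25842412452695], [0.0, 0.0, 1.0]] 0.009801443833483957 [[0.981, -0.112, 0.157, 0.378], [-0.192, -0.495, 0.847, -0.626], [-0.017, -0.861, -0.508, 0.471], [0.0, 0.0, 0.0, 1.0]]
ring_mid [([0.415, -0.261, 0.014], 0.62), ([0.472, -0.107, 0.003], 0.25)]
crucible_mid [([0.562, 0.163, 0.013], 0.34)]
jar_mid [([0.586, -0.285, 0.039], 0.89)]
tin_mid [([0.391, 0.29, 0.032], 0.78)]
green_pad [([0.471, 0.422, 0.002], 0.74), ([0.655, 0.456, 0.002], 0.71), ([0.596, 0.306, 0.001], 0.69)]
yellow_pad [([0.468, 0.067, 0.002], 0.62)]
blue
[... 483 characters left out ...]
0.84)]
jar_mid [([0.584, -0.284, 0.036], 0.63)]
tin_mid [([0.398, 0.283, 0.031], 0.71)]
green_pad [([0.652, 0.458, 0.003], 0.91), ([0.603, 0.304, -0.002], 0.77), ([0.474, 0.423, 0.0], 0.6)]
yellow_pad []
blue_pad [([0.469, -0.105, -0.001], 0.76)]
dish_mid [([0.563, 0.157, 0.007], 0.71)]
weight_mid [([0.546, -0.135, 0.02], 0.66)]
wrist [[380.94995913966324, 0.0, 316.1617118868218], [0.0, 380.94995913966324, 234.26539080979458], [0.0, 0.0, 1.0]] -0.016801083651048942 [[1.0, -0.0, 0.001, -0.0], [-0.0, 0.965, 0.261, -0.065], [-0.001, -0.261, 0.965, -0.143], [0.0, 0.0, 0.0, 1.0]]
ring_mid []
crucible_mid []
jar_mid []
tin_mid []
green_pad []
yellow_pad []
blue_pad []
dish_mid []
weight_mid []
1.5
```

View pics/top0.png

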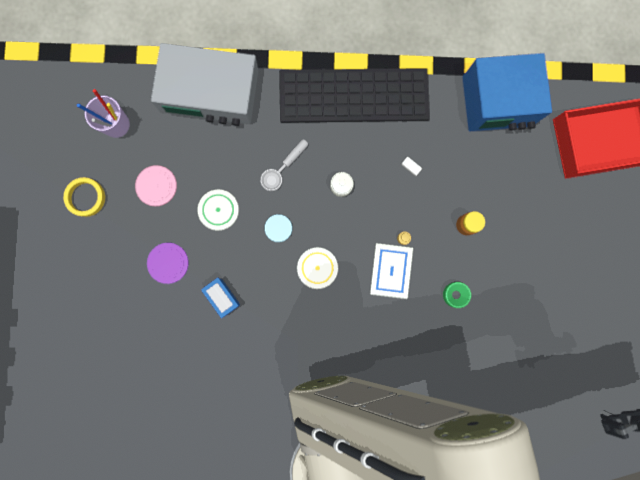

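View pics/side0.png

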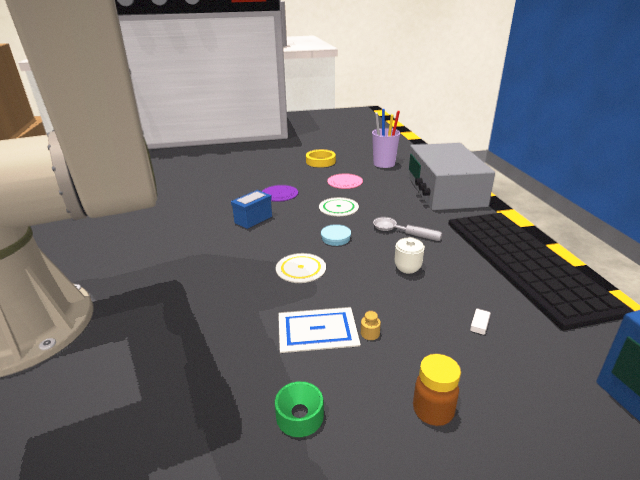

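```bash
cat > h.py <<'E'
from workcell import monitor, eyes, ticket
import cv2,numpy as np
def ray(r,uv,z,T=None):
    K=r["camera_matrix"];k=r["k1"];T=r["pose"] if T is None else T
    p=cv2.undistortPoints(np.array([[uv]],float),K,np.array([k,0,0,0,0.]))[0,0]
    d=T[:3,:3]@np.array([p[0],p[1],1]);o=T[:3,3]
    return o+d*(z-o[2])/d[2]
def comps(m,mina=30):
    n,l,st,c=cv2.connectedComponentsWithStats(m.astype(np.uint8))
    return [(c[i].round(1),int(st[i,4]),l==i) for i in range(1,n) if st[i,4]>=mina]
E
python3 - <<'E'
from h import *
r=eyes.read_camera("top");im=r["img"];cv2.imwrite("pics/topc.png",cv2.resize(im[130:330,130:500,::-1],None,fx=2.1,fy=2.1,interpolation=cv2.INTER_CUBIC))
hsv=cv2.cvtColor(im,cv2.COLOR_RGB2HSV)
H,S,V=[hsv[...,i].astype(int) for i in range(3)]
def show(n,m,z,mina=30):
    for c,a,mm in comps(m,mina):
        rect=cv2.minAreaRect(np.argwhere(mm)[:,::-1].astype(np.float32))
        bx=cv2.boxPoints(rect);w=[ray(r,b,z)[:2].round(3).tolist() for b in bx]
        print(n,c,a,ray(r,c,z)[:2].round(4),"rectc",ray(r,rect[0],z)[:2].round(4),np.round(rect[1],1),round(rect[2],1), w if n in("tin","blue","tinplate") else "")
roi=np.zeros(H.shape,bool);roi[130:330,130:520]=1
white=(V>170)&(S<50)&roi
show("white z3",white,0.003,60); 
# pads: filled
for nm,z,(u,v) in [("green",.003,(218,210)),("yellow",.003,(317,268))]:
    m=np.zeros(H.shape,bool);m[v-26:v+27,u-26:u+27]=1
    show(nm,m&((V>150)),z,300)
show("greenm",(H>45)&(H<85)&(S>100)&roi,.003,5)
show("yellowm",(H>18)&(H<35)&(S>100)&roi,.003,5)
show("ring",(H>45)&(H<85)&(S>100)&roi,.030,5)
show("jarcap",(H>18)&(H<35)&(S>100)&roi,.074,100)
show("cruc",white,.048,300)
show("tin",(H>100)&(H<125)&(S>100)&roi,.056,100)
show("blue",(H>100)&(H<125)&(S>100)&roi,.003,5)
m=np.zeros(H.shape,bool);m[270:325,195:245]=1
show("tinplate",(S<60)&(V>130)&m,.056,50)
for n in ["yellow_pad","green_pad","crucible_mid"]: print(n,[(np.round(d["xyz"],3),d["conf"]) for d in eyes.tip_of(n,"top")])
E
```

```text
white z3 [279.7 169.5] 575 [0.7035 0.1623] rectc [0.7148 0.1489] [20.5 61.5] 45.0 
white z3 [411.5 165.7] 191 [ 0.7234 -0.1537] rectc [ 0.7236 -0.1537] [19.4  9.8] 39.3 
white z3 [341.5 183.3] 418 [0.675  0.0137] rectc [0.6757 0.0137] [22. 21.] 90.0 
white z3 [217.5 209.5] 554 [0.6025 0.3063] rectc [0.6025 0.3063] [40.7 40.7] 63.4 
white z3 [217.6 209.4] 610 [0.6028 0.3061] rectc [0.6025 0.3063] [27. 27.] 90.0 
white z3 [277.7 227.7] 530 [0.5636 0.1622] rectc [0.5641 0.1627] [25. 25.] 90.0 
white z3 [391.2 271.2] 809 [ 0.4686 -0.1095] rectc [ 0.4697 -0.1096] [37.9 51.9] 6.5 
white z3 [316.8 267.6] 535 [0.4719 0.0668] rectc [0.4722 0.0664] [40.3 40.3] 45.0 
white z3 [391.4 270.5] 800 [ 0.4703 -0.1099] rectc [ 0.4702 -0.1098] [22.8 36.6] 6.7 
white z3 [317.1 267.5] 592 [0.4722 0.0661] rectc [0.4722 0.0664] [27. 26.] 90.0 
white z3 [219.2 297.5] 373 [0.3951 0.2935] rectc [0.3952 0.2936] [26.7 13.9] 54.5 
green [217.6 209.5] 1369 [0.6025 0.3061] rectc [0.6025 0.3063] [41. 41.] 90.0 
yellow [317.  267.7] 1369 [0.4717 0.0664] rectc [0.4722 0.0664] [41. 40.] 90.0 
greenm [206.2 200. ] 5 [0.
[... 3141 characters left out ...]
3 270.9] 19 [ 0.4693 -0.1097] rectc [ 0.4702 -0.109 ] [7. 2.] 90.0 [[0.478, -0.106], [0.479, -0.111], [0.462, -0.112], [0.462, -0.107]]
blue [221.  296.8] 435 [0.3969 0.2894] rectc [0.3962 0.2916] [35.9 23.6] 54.2 [[0.413, 0.339], [0.446, 0.296], [0.38, 0.244], [0.346, 0.287]]
tinplate [219.  297.3] 382 [0.3969 0.2862] rectc [0.397  0.2861] [27.2 13.9] 54.5 [[0.412, 0.317], [0.431, 0.293], [0.382, 0.255], [0.363, 0.28]]
yellow_pad [(array([ 0.468,  0.068, -0.003]), 0.71), (array([ 0.585, -0.282,  0.035]), 0.52)]
green_pad [(array([ 0.473,  0.424, -0.003]), 0.87), (array([ 0.602,  0.308, -0.004]), 0.77), (array([0.654, 0.457, 0.003]), 0.65)]
crucible_mid [(array([0.667, 0.018, 0.035]), 0.84)]
```

View pics/topc.png

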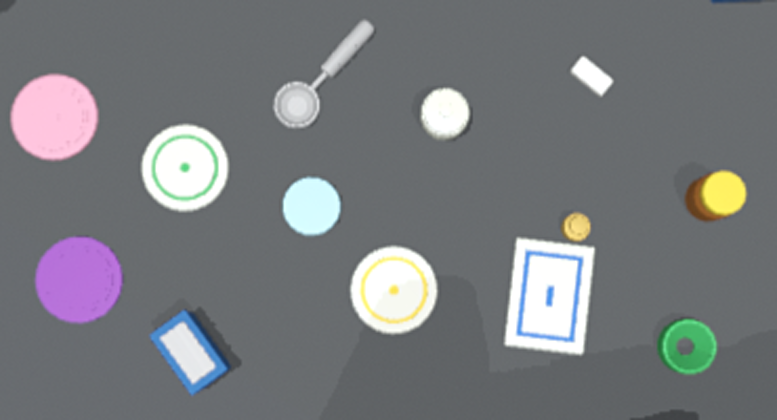

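send_rows --pt "0.031 0.021 0 5 0" --pt "0.031 0.021 0 5 0" --pt "0.031 0.021 0 5 0" --pt "0.031 0.021 0 5 0" --pt "0.031 0.021 0 5 0" --pt "0.031 0.021 0 5 0" --pt "0.031 0.021 0 5 0" --pt "0.031 0.021 0 5 0" --pt "0.031 0.021 0 5 0" --pt "0.031 0.021 0 5 0" --pt "0.031 0.021 0 5 0" --pt "0.031 0.021 0 5 0" --newtons 40

```text
clock: 2.9
tcp_pos: [0.5826, -0.2825, 0.2313]
orientation: [0.0, 0.997, -0.074, 0.0]
wrist_force: [0.2, -0.6, 0.4]
finger_gap: 0.0856
```

send_rows --pt "0 0 0 0 0" --pt "0 0 0 0 0"

```text
clock: 3.1
tcp_pos: [0.5818, -0.2829, 0.2308]
orientation: [0.0, 0.997, -0.075, -0.0]
wrist_force: [-0.4, 0.4, -0.0]
finger_gap: 0.0853
```

```bash
cat >> h.py <<'E'
from scipy.spatial.transform import Rotation as R
def wrist():
    s=monitor.get_state();r=eyes.read_camera("wrist")
    q=s["orientation"];T=np.eye(4);T[:3,:3]=R.from_quat([q[1],q[2],q[3],q[0]]).as_matrix();T[:3,3]=s["tcp_pos"]
    x=T[:3,0];r["yaw"]=np.degrees(np.arctan2(x[1],x[0]));r["tcp"]=T[:3,3]
    r["pose"]=T@r["T_tool_cam"];return r
def circ(r,mask,z):
    """world circle fit of the mask's outline on plane z"""
    cs,_=cv2.findContours(mask.astype(np.uint8),cv2.RETR_EXTERNAL,cv2.CHAIN_APPROX_NONE)
    c=max(cs,key=cv2.contourArea)[:,0]
    h,w=mask.shape
    P=np.array([ray(r,p,z)[:2] for p in c if 2<p[0]<w-3 and 2<p[1]<h-3])
    (x,y),rad=cv2.minEnclosingCircle((P*1000).astype(np.float32))
    A=np.c_[2*P,np.ones(len(P))];s=np.linalg.lstsq(A,(P**2).sum(1),rcond=None)[0]
    return s[:2].round(4),round(float(np.sqrt(s[2]+s[0]**2+s[1]**2)),4),len(P)
def hsvof(r):
    a=cv2.cvtColor(r["img"],cv2.COLOR_RGB2HSV).astype(int);return a[...,0],a[...,1],a[...,2]
def big(m):
    return max(comps(m,20),key=lambda t:t[1])[2]
E
python3 - <<'E'
from h import *
r=wrist();cv2.imwrite("pics/w1.png",r["img"][:,:,::-1])
H,S,V=hsvof(r);print(r["tcp"].round(4),r["yaw"])
print(circ(r,big((H>20)&(H<35)&(S>100)),.074))
print([(np.round(d["xyz"],4),d["conf"]) for d in eyes.tip_of("jar_mid","wrist")])
E
```

```text
[ 0.5818 -0.2829  0.2308] -8.577376616330202
(array([ 0.5835, -0.2856]), 0.0237, 164)
[]
```

View pics/w1.png

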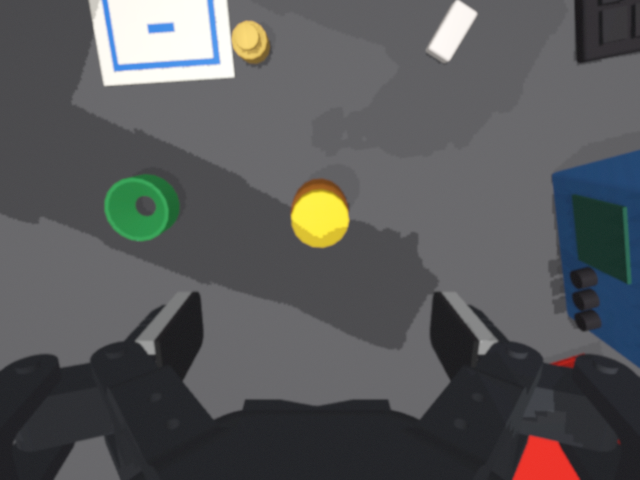

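send_rows --pt "0.002 -0.003 -0.045 0 0" --pt "0 0 -0.045 0 0" --pt "0 0 -0.045 0 0" --pt "0 0 -0.035 0 0" --pt "0 0 -0.025 0 0" --pt "0 0 -0.014 0 0" --pt "0 0 0 0 0"

```text
clock: 3.9
tcp_pos: [0.5813, -0.2866, 0.0205]
orientation: [-0.001, 0.997, -0.076, -0.002]
wrist_force: [-0.2, 0.1, 0.1]
finger_gap: 0.0853
```

send_rows --pt "0 0 0 0 200" --pt "0 0 0 0 200" --pt "0 0 0 0 200" --pt "0 0 0 0 200" --pt "0 0 0 0 200" --pt "0 0 0 0 200" --newtons 40

```text
clock: 4.5
tcp_pos: [0.5847, -0.2876, 0.0249]
orientation: [0.001, 0.997, -0.075, 0.002]
wrist_force: [-1.8, 0.0, 5.9]
finger_gap: 0.0502
```

send_rows --pt "0 0 0.02 0 200" --pt "0 0 0.03 0 200" --pt "0 0 0.03 0 200" --pt "0 0 0.03 0 200" --pt "0 0 0 0 200"

```text
clock: 5.0
tcp_pos: [0.5863, -0.2882, 0.1382]
orientation: [0.002, 0.997, -0.075, 0.004]
wrist_force: [0.7, -0.6, -0.7]
finger_gap: 0.05
```

```bash
python3 - <<'E'
from h import *
r=wrist();cv2.imwrite("pics/w2.png",r["img"][:,:,::-1])
r=eyes.read_camera("side");cv2.imwrite("pics/s2.png",r["img"][200:480,200:640,::-1])
print(monitor.get_state()["wrist_force"])
E
```

```text
[-0.22662139  0.25908644 -2.24920918]
```

View pics/w2.png

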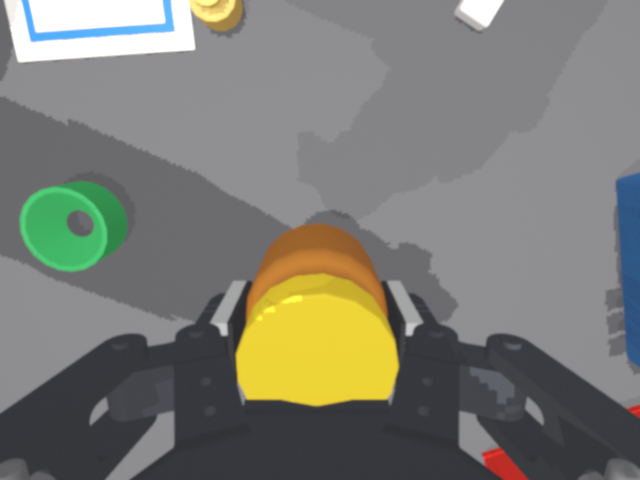

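View pics/s2.png

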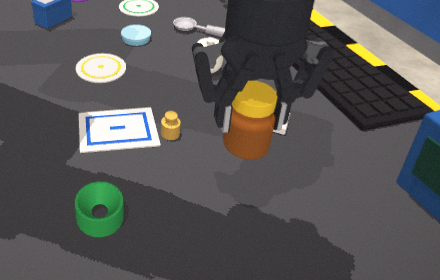

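send_rows --pt "-0.0112 0.0352 0 0 200" --pt "-0.0112 0.0352 0 0 200" --pt "-0.0112 0.0352 0 0 200" --pt "-0.0112 0.0352 0 0 200" --pt "-0.0112 0.0352 0 0 200" --pt "-0.0112 0.0352 0 0 200" --pt "-0.0112 0.0352 0 0 200" --pt "-0.0112 0.0352 0 0 200" --pt "-0.0112 0.0352 0 0 200" --pt "-0.0112 0.0352 0 0 200" --pt "0 0 0 0 200" --pt "0 0 0 0 200"

```text
clock: 6.3
tcp_pos: [0.4702, 0.0662, 0.1311]
orientation: [0.0, 0.997, -0.074, -0.001]
wrist_force: [-0.6, -0.3, -1.3]
finger_gap: 0.0502
```

```bash
python3 - <<'E'
from h import *
r=wrist();cv2.imwrite("pics/w3.png",r["img"][:,:,::-1]);print(r["tcp"],r["yaw"])
t=eyes.read_camera("top");cv2.imwrite("pics/t3.png",cv2.resize(t["img"][150:400,200:450,::-1],None,fx=2,fy=2))
for i in range(4): print(monitor.get_state()["tcp_pos"])
E
```

```text
[0.47019757 0.06620468 0.13110756] -8.509179423706414
[0.47120946 0.06502061 0.13154841]
[0.47120946 0.06502061 0.13154841]
[0.47120946 0.06502061 0.13154841]
[0.47120946 0.06502061 0.13154841]
```

View pics/w3.png

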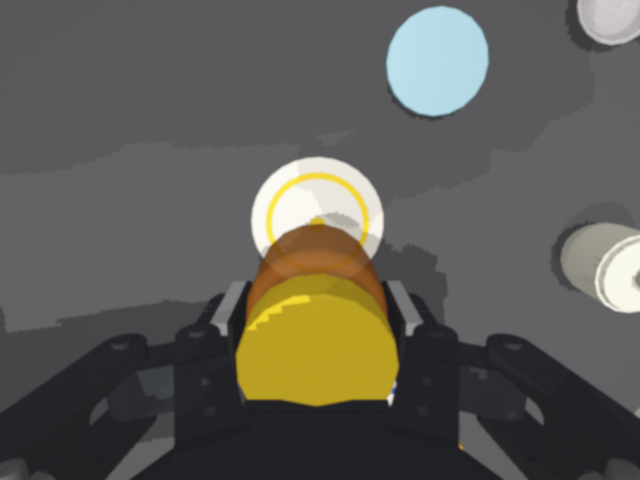

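View pics/t3.png

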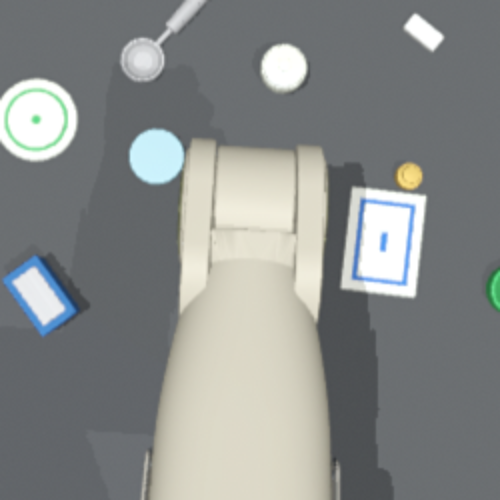

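```bash
python3 - <<'E'
from h import *
r=wrist();print(ray(r,(317,222),.003))
E
```

```text
[0.47144832 0.06666729 0.003     ]
```

send_rows --pt "0 0.0005 -0.03 0 200" --pt "0 0 -0.03 0 200" --pt "0 0 -0.025 0 200" --pt "0 0 -0.012 0 200" --pt "0 0 -0.006 0 200" --pt "0 0 -0.003 0 200" --pt "0 0 0 0 200" --pt "0 0 0 0 200"

```text
clock: 7.25
tcp_pos: [0.4705, 0.065, 0.0278]
orientation: [0.0, 0.997, -0.076, -0.001]
wrist_force: [-7.5, -0.8, 15.2]
finger_gap: 0.05
```

send_rows --pt "0 0 0 0 150" --pt "0 0 0 0 80" --pt "0 0 0 0 0" --pt "0 0 0 0 0" --pt "0 0 0 0 0" --pt "0 0 0 0 0"

```text
clock: 7.85
tcp_pos: [0.4716, 0.0659, 0.0263]
orientation: [-0.0, 0.997, -0.075, 0.0]
wrist_force: [-0.5, 0.3, 0.5]
finger_gap: 0.0853
```

send_rows --pt "0 0 0.03 0 0" --pt "0 0 0.045 0 0" --pt "0 0 0.045 0 0" --pt "0 0 0.045 0 0" --pt "-0.0075 -0.045 0.01 0 0" --pt "-0.0075 -0.045 0 0 0" --pt "-0.0075 -0.045 0 0 0" --pt "-0.0075 -0.045 0 0 0" --pt "-0.0075 -0.045 0 0 0" --pt "-0.0075 -0.045 0 0 0" --pt "-0.0075 -0.045 0 0 0" --pt "-0.0025 -0.011 0 0 0"

```text
clock: 9.05
tcp_pos: [0.4159, -0.2642, 0.2011]
orientation: [0.001, 0.997, -0.078, 0.0]
wrist_force: [0.3, 0.2, 0.8]
finger_gap: 0.0854
```

send_rows --pt "0 0 0 0 0" --pt "0 0 0 0 0"

```text
clock: 9.25
tcp_pos: [0.4162, -0.2591, 0.201]
orientation: [-0.001, 0.997, -0.075, -0.0]
wrist_force: [0.2, -0.1, -0.5]
finger_gap: 0.0853
```

```bash
python3 - <<'E'
from h import *
r=wrist();cv2.imwrite("pics/w4.png",r["img"][:,:,::-1]);print(r["tcp"],r["yaw"])
H,S,V=hsvof(r)
m=big((H>45)&(H<85)&(S>80));print(circ(r,m,.030), circ(r,m,.0))
print([(np.round(d["xyz"],4),d["conf"]) for d in eyes.tip_of("ring_mid","wrist")])
t=eyes.read_camera("top")
cv2.imwrite("pics/t4.png",cv2.resize(t["img"][150:350,180:480,::-1],None,fx=2.5,fy=2.5))
H,S,V=hsvof(t);a=(H>18)&(H<35)&(S>100);a[:, :290]=0;a[:,345:]=0
print(circ(t,big(a),.077))
E
```

```text
[ 0.41622299 -0.25911946  0.20102824] -8.643022105616764
(array([ 0.4165, -0.2604]), 0.0303, 200) (array([ 0.4156, -0.2668]), 0.0332, 200)
[]
(array([0.4713, 0.0658]), 0.0228, 59)
```

View pics/w4.png

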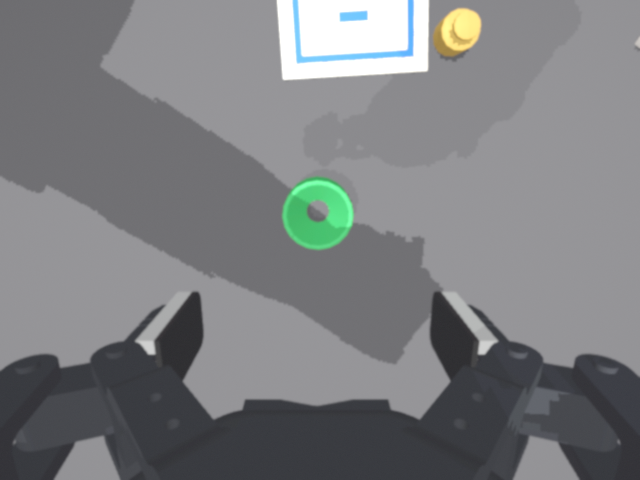

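View pics/t4.png

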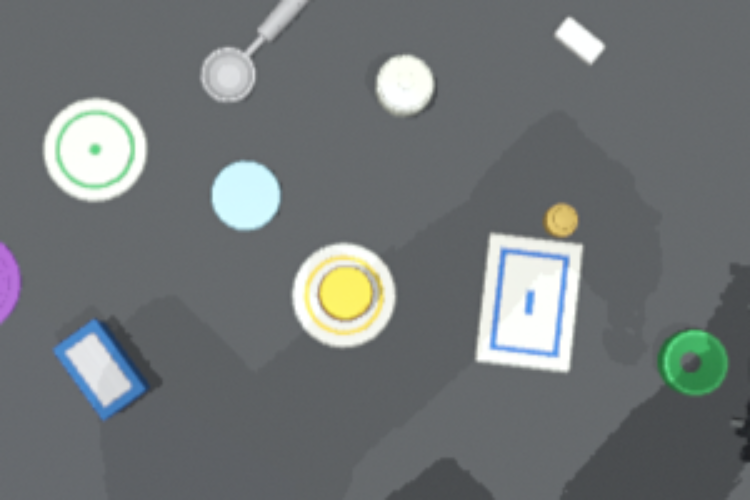

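send_rows --pt "0 -0.001 -0.045 0 0" --pt "0 0 -0.045 0 0" --pt "0 0 -0.045 0 0" --pt "0 0 -0.035 0 0" --pt "0 0 -0.02 0 0" --pt "0 0 -0.008 0 0" --pt "0 0 0 0 0" --pt "0 0 0 0 0"

```text
clock: 10.2
tcp_pos: [0.4174, -0.2612, 0.0044]
orientation: [0.0, 0.997, -0.075, 0.001]
wrist_force: [0.4, -0.5, -0.1]
finger_gap: 0.0854
```

send_rows --pt "0 0 0 0 200" --pt "0 0 0 0 200" --pt "0 0 0 0 200" --pt "0 0 0 0 200" --pt "0 0 0 0 200" --pt "0 0 0 0 200" --newtons 40

```text
clock: 10.8
tcp_pos: [0.4174, -0.2618, 0.0049]
orientation: [0.001, 0.997, -0.075, 0.001]
wrist_force: [0.4, 1.5, 6.4]
finger_gap: 0.0576
```

```bash
python3 - <<'E'
from h import *
r=wrist();cv2.imwrite("pics/w5.png",r["img"][:,:,::-1]);print(r["tcp"],r["yaw"])
r=eyes.read_camera("side");cv2.imwrite("pics/s5.png",cv2.resize(r["img"][300:480,200:440,::-1],None,fx=3,fy=3))
E
```

```text
[ 0.4174382  -0.26184517  0.00485553] -8.640231331683657
```

View pics/w5.png

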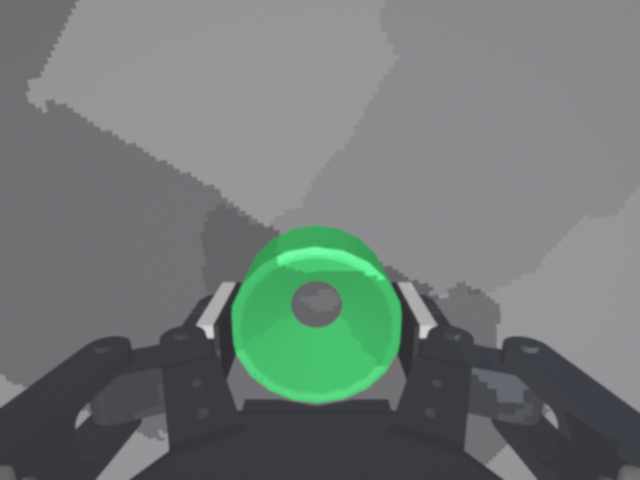

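View pics/s5.png

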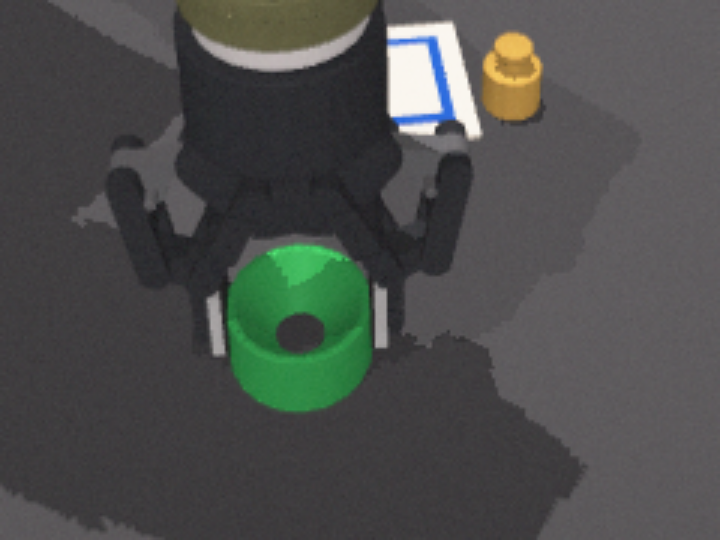

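send_rows --pt "0 0 0.02 0 200" --pt "0 0 0.04 0 200" --pt "0 0 0.04 0 200" --pt "0 0 0.04 0 200"

```text
clock: 11.3
tcp_pos: [0.4162, -0.2609, 0.1453]
orientation: [0.0, 0.997, -0.075, 0.0]
wrist_force: [0.5, -1.1, -1.1]
finger_gap: 0.0577
```

send_rows --pt "0.013 0.04 0 0 200" --pt "0.013 0.04 0 0 200" --pt "0.013 0.04 0 0 200" --pt "0.013 0.04 0 0 200" --pt "0.013 0.04 0 0 200" --pt "0.013 0.04 0 0 200" --pt "0.013 0.04 0 0 200" --pt "0.013 0.04 0 0 200" --pt "0.013 0.04 0 0 200" --pt "0.013 0.04 0 0 200" --pt "0.013 0.04 0 0 200" --pt "0.013 0.04 0 0 200"

```text
clock: 12.5
tcp_pos: [0.5728, 0.2206, 0.1439]
orientation: [-0.0, 0.997, -0.075, 0.0]
wrist_force: [0.5, -0.8, -0.6]
finger_gap: 0.0576
```

send_rows --pt "0.0145 0.04 0 0 200" --pt "0.0145 0.04 0 0 200" --pt "0 0.006 0 0 200" --pt "0 0 0 0 200" --pt "0 0 0 0 200"

```text
clock: 13.0
tcp_pos: [0.6009, 0.3041, 0.1433]
orientation: [0.0, 0.997, -0.075, -0.0]
wrist_force: [0.0, 0.0, -0.3]
finger_gap: 0.0575
```

```bash
python3 - <<'E'
from h import *
r=wrist();cv2.imwrite("pics/w6.png",r["img"][:,:,::-1]);print(r["tcp"],r["yaw"])
m=(r["img"].min(2)>150);m[300:]=0
print([(c,a) for c,a,_ in comps(m,200)])
E
```

```text
[0.60090727 0.30414096 0.14333503] -8.655591087284625
[(array([360.5,  26.5]), 6881), (array([316.3, 191.7]), 3595), (array([316.3, 204.4]), 3946), (array([ 26.1, 287.3]), 1238)]
```

View pics/w6.png

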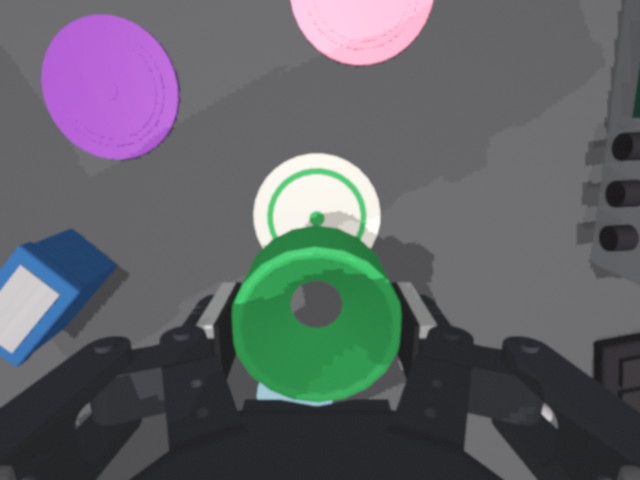

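```bash
python3 - <<'E'
from h import *
r=wrist();print(r["tcp"],ray(r,(316.5,218),.003))
E
```

```text
[0.60102244 0.30368024 0.14347925] [0.60101931 0.30564842 0.003     ]
```

send_rows --pt "0.0005 0.0015 -0.04 0 200" --pt "0 0 -0.04 0 200" --pt "0 0 -0.03 0 200" --pt "0 0 -0.015 0 200" --pt "0 0 -0.008 0 200" --pt "0 0 -0.0035 0 200" --pt "0 0 0 0 200" --pt "0 0 0 0 200"

```text
clock: 13.9
tcp_pos: [0.6034, 0.3068, 0.0087]
orientation: [-0.001, 0.997, -0.075, 0.002]
wrist_force: [1.0, 1.0, -0.5]
finger_gap: 0.0577
```

send_rows --pt "0 0 0 0 100" --pt "0 0 0 0 50" --pt "0 0 0 0 0" --pt "0 0 0 0 0" --pt "0 0 0 0 0" --pt "0 0 0 0 0"

```text
clock: 14.5
tcp_pos: [0.6019, 0.3065, 0.0068]
orientation: [0.0, 0.997, -0.075, 0.0]
wrist_force: [-0.1, 0.2, -0.5]
finger_gap: 0.0857
```

send_rows --pt "0 0 0.03 0 0" --pt "0 0 0.045 0 0" --pt "0 0 0.045 0 0" --pt "0 0 0.045 0 0" --pt "0 -0.04 0.01 0 0" --pt "0.005 -0.04 0 0 0" --pt "0.01 -0.04 0 0 0" --pt "0.01 -0.04 0 0 0" --pt "0.01 -0.04 0 0 0" --pt "0.01 -0.04 0 0 0" --pt "0.01 -0.04 0 0 0" --pt "0.01 -0.01 0 0 0"

```text
clock: 15.7
tcp_pos: [0.6673, 0.012, 0.1818]
orientation: [0.001, 0.997, -0.078, 0.0]
wrist_force: [-0.9, -0.2, -0.2]
finger_gap: 0.0853
```

```bash
python3 - <<'E'
from h import *
r=wrist();print(r["tcp"],r["yaw"])
t=eyes.read_camera("top");cv2.imwrite("pics/t7.png",cv2.resize(t["img"][150:350,150:450,::-1],None,fx=2.5,fy=2.5))
H,S,V=hsvof(t);m=(H>45)&(H<85)&(S>100);m[:150]=0;m[260:]=0;m[:,300:]=0
m=big(m);print(circ(t,m,.033))
cv2.imwrite("pics/w7.png",r["img"][:,:,::-1])
E
```

```text
[0.66727995 0.01198993 0.18181758] -8.90073728872687
(array([0.6015, 0.3062]), 0.0305, 96)
```

View pics/t7.png

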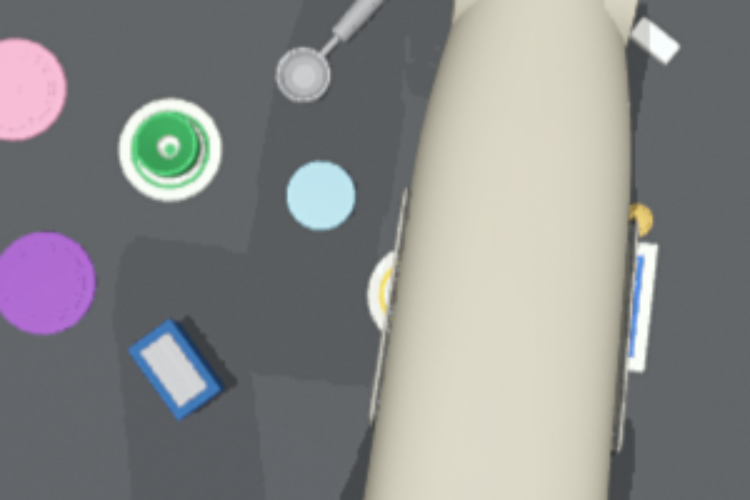

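View pics/w7.png

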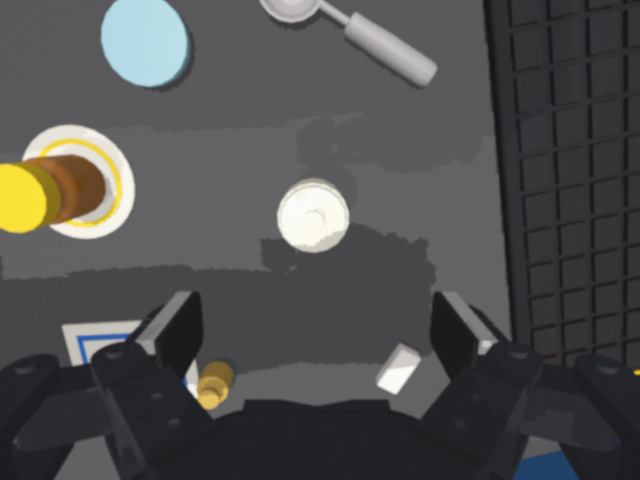

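```bash
python3 - <<'E'
from h import *
r=wrist();print(r["tcp"],r["yaw"])
H,S,V=hsvof(r);m=(V>165)&(S<70);m[300:]=0;m[:120]=0;m[:,:240]=0;m[:,380:]=0
m=big(m);print(circ(r,m,.050),circ(r,m,.054),m.sum())
print([(np.round(d["xyz"],4),d["conf"]) for d in eyes.tip_of("crucible_mid","wrist")])
E
```

```text
[0.6678562  0.01396675 0.18144948] -8.843048768798393
(array([0.6649, 0.0169]), 0.0263, 199) (array([0.6651, 0.0178]), 0.0259, 199) 3964
[(array([0.6604, 0.0155, 0.0317]), 0.62)]
```

send_rows --pt "-0.0015 0 -0.04 0 0" --pt "0 0 -0.04 0 0" --pt "0 0 -0.04 0 0" --pt "0 0 -0.025 0 0" --pt "0 0 -0.0125 0 0" --pt "0 0 -0.004 0 0" --pt "0 0 0 0 0" --pt "0 0 0 0 0"

```text
clock: 16.7
tcp_pos: [0.6668, 0.0167, 0.0222]
orientation: [0.0, 0.997, -0.075, 0.002]
wrist_force: [-0.3, 0.1, -0.5]
finger_gap: 0.0859
```

```bash
python3 - <<'E'
from h import *
r=wrist();cv2.imwrite("pics/w8.png",r["img"][:,:,::-1]);print(r["tcp"],r["yaw"])
E
```

```text
[0.66678307 0.01671605 0.02223228] -8.611176515970005
```

View pics/w8.png

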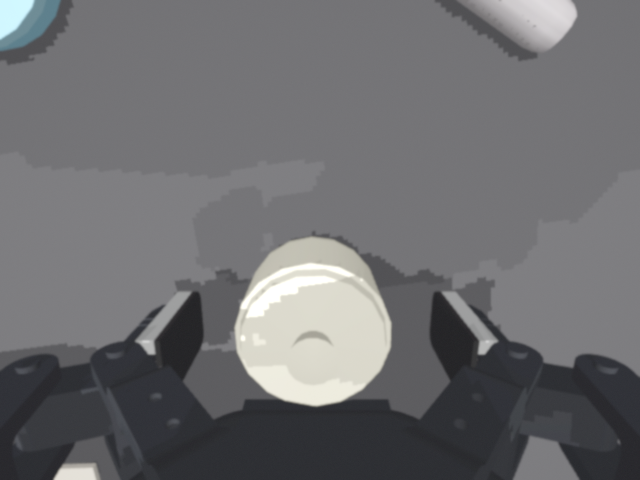

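Crucible centred between the fingers at about (313, 330). Close and lift.

send_rows --pt "0 0 0 0 130" --pt "0 0 0 0 150" --pt "0 0 0 0 200" --pt "0 0 0 0 200" --pt "0 0 0 0 200" --pt "0 0 0 0 200" --pt "0 0 0 0 200" --newtons 40

```text
clock: 17.45
tcp_pos: [0.666, 0.0163, 0.0214]
orientation: [0.0, 0.997, -0.075, 0.001]
wrist_force: [-0.9, 0.9, 6.1]
finger_gap: 0.0512
```

send_rows --pt "0 0 0.02 0 200" --pt "0 0 0.04 0 200" --pt "0 0 0.04 0 200" --pt "0 0 0.03 0 200" --pt "0 0 0 0 200"

```text
clock: 17.95
tcp_pos: [0.6683, 0.0161, 0.1557]
orientation: [0.0, 0.997, -0.075, 0.004]
wrist_force: [1.0, 0.2, -1.7]
finger_gap: 0.051
```

send_rows --pt "-0.004 0.029 0 0 200" --pt "-0.0065 0.029 0 0 200" --pt "-0.0065 0.029 0 0 200" --pt "-0.0065 0.029 0 0 200" --pt "-0.0065 0.029 0 0 200" --pt "-0.0065 0.029 0 0 200" --pt "-0.0065 0.029 0 0 200" --pt "-0.0065 0.029 0 0 200" --pt "-0.0065 0.029 0 0 200" --pt "-0.0065 0.028 0 0 200" --pt "-0.002 0 0 0 200" --pt "0 0 0 0 200"

```text
clock: 19.15
tcp_pos: [0.5996, 0.3058, 0.1486]
orientation: [0.001, 0.997, -0.075, -0.001]
wrist_force: [0.9, -0.7, -0.9]
finger_gap: 0.0511
```

```bash
python3 - <<'E'
from h import *
r=wrist();cv2.imwrite("pics/w9.png",r["img"][:,:,::-1]);print(r["tcp"],r["yaw"],monitor.get_state()["wrist_force"])
H,S,V=hsvof(r);m=(H>45)&(H<85)&(S>80);m[300:]=0
m=big(m);print([ (c,a) for c,a,_ in comps(m,100)])
E
```

```text
[0.59964676 0.30575028 0.14857782] -8.548896963335427 [-0.64551674 -0.66920919 -1.58438978]
[(array([320.4, 209.6]), 4275)]
```

View pics/w9.png

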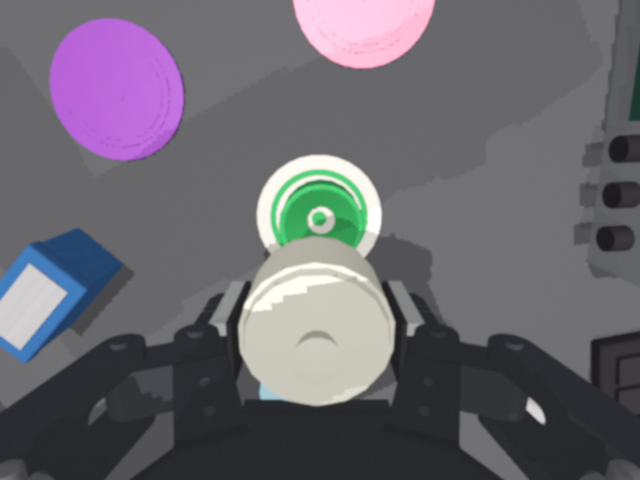

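```bash
python3 - <<'E'
from h import *
r=wrist();print(r["tcp"])
H,S,V=hsvof(r)
m=(V>170)&(S<70);m[:200]=0;m[240:]=0;m[:,300:345]*=1;m[:,:300]=0;m[:,345:]=0
print([(c,a,ray(r,c,.012)) for c,a,_ in comps(m,5)])
print(ray(r,(319,218),.003),ray(r,(321,219),.013))
m=(H>45)&(H<85)&(S>80);m[300:]=0;m=big(m)
row=[(v,np.where(m[v])[0][[0,-1]]) for v in (205,210,215,220,225)];print(row)
for v,(a,b) in row: print(ray(r,((a+b)/2,v),.033))
E
```

```text
[0.6002335  0.3050385  0.14892767]Traceback (most recent call last):
  File "<stdin>", line 4, in <module>
numpy._core._exceptions._UFuncOutputCastingError: Cannot cast ufunc 'multiply' output from dtype('int64') to dtype('bool') with casting rule 'same_kind'
```

```bash
python3 - <<'E'
from h import *
r=wrist();print(r["tcp"])
H,S,V=hsvof(r)
cv2.imwrite("pics/w9c.png",cv2.resize(r["img"][140:260,240:400,::-1],None,fx=5,fy=5,interpolation=cv2.INTER_NEAREST))
print(ray(r,(319,218),.003),ray(r,(321,219),.013),ray(r,(316.3,218),.003))
m=(H>45)&(H<85)&(S>80);m[300:]=0;m=big(m)
for v in (215,220,225,230):
    a,b=np.where(m[v])[0][[0,-1]];print(v,a,b,ray(r,((a+b)/2,v),.033))
E
```

```text
[0.60062415 0.30460623 0.14926511]
[0.60220803 0.30494269 0.003     ] [0.60386337 0.3062005  0.013     ] [0.60012923 0.30525867 0.003     ]
215 270 364 [0.60199591 0.31400755 0.033     ]
220 270 364 [0.6014596  0.31047478 0.033     ]
225 271 363 [0.60091952 0.30691716 0.033     ]
230 272 362 [0.60037562 0.30333437 0.033     ]
```

View pics/w9c.png

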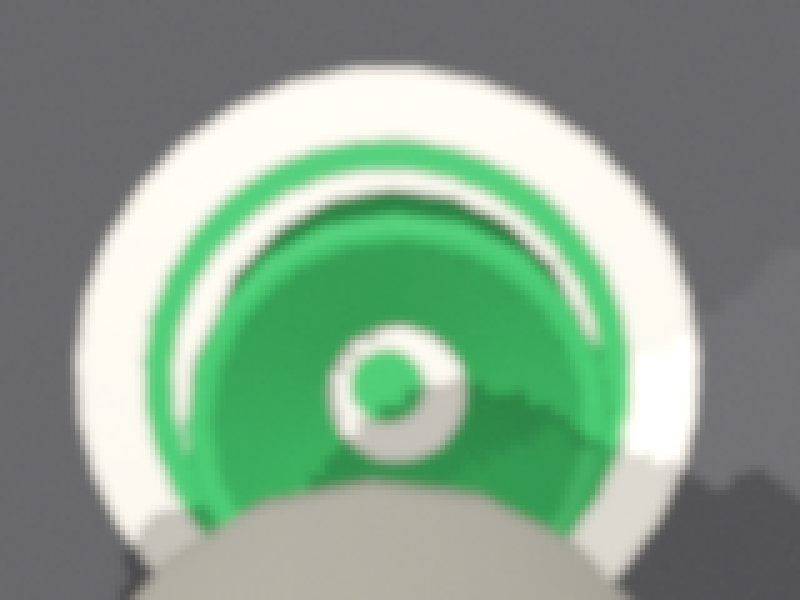

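send_rows --pt "0.002 0.0005 -0.03 0 200" --pt "0 0 -0.03 0 200" --pt "0 0 -0.02 0 200" --pt "0 0 -0.01 0 200" --pt "0 0 0 0 200" --pt "0 0 0 0 200"

```text
clock: 19.9
tcp_pos: [0.6037, 0.3056, 0.0612]
orientation: [-0.0, 0.997, -0.076, 0.001]
wrist_force: [0.1, 0.0, -1.5]
finger_gap: 0.0512
```

```bash
python3 - <<'E'
from h import *
r=wrist();print(r["tcp"],monitor.get_state()["wrist_force"])
cv2.imwrite("pics/w10.png",r["img"][:,:,::-1])
r=eyes.read_camera("side");cv2.imwrite("pics/s10.png",cv2.resize(r["img"][130:260,270:430,::-1],None,fx=4.5,fy=4.5))
E
```

```text
[0.60371221 0.30560467 0.06121919] [ 0.41027093 -0.34207059 -1.2161337 ]
```

View pics/w10.png

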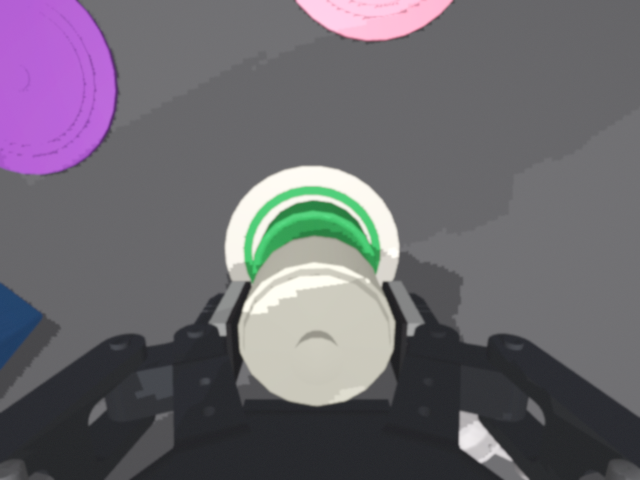

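View pics/s10.png

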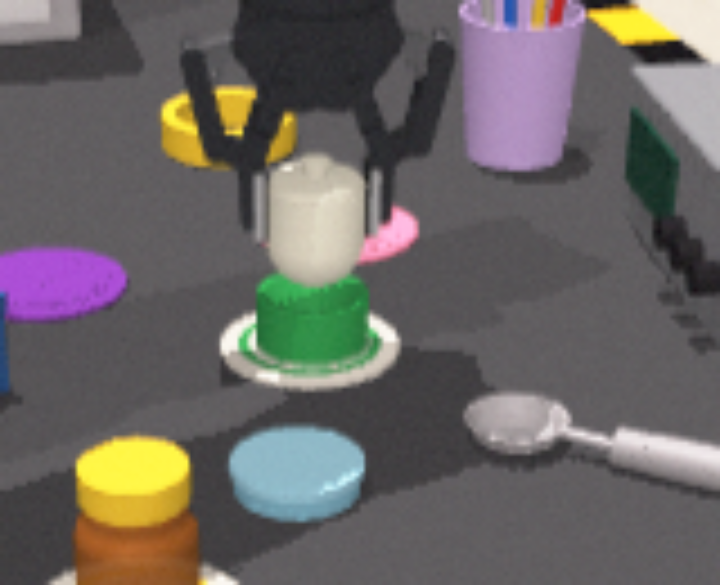

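send_rows --pt "-0.0005 0 -0.008 0 200" --pt "0 0 -0.006 0 200" --pt "0 0 -0.004 0 200" --pt "0 0 -0.002 0 200" --pt "0 0 0 0 200" --pt "0 0 0 0 200"

```text
clock: 20.6
tcp_pos: [0.6028, 0.3063, 0.0407]
orientation: [-0.0, 0.997, -0.075, 0.001]
wrist_force: [0.3, 1.3, 0.5]
finger_gap: 0.0509
```

```bash
python3 - <<'E'
from h import *
r=wrist();print(r["tcp"],monitor.get_state()["wrist_force"])
cv2.imwrite("pics/w11.png",r["img"][:,:,::-1])
r=eyes.read_camera("side");cv2.imwrite("pics/s11.png",cv2.resize(r["img"][130:260,270:430,::-1],None,fx=4.5,fy=4.5))
E
```

```text
[0.60284481 0.30626862 0.04070061] [1.29807648 1.67621641 1.82135279]
```

View pics/s11.png

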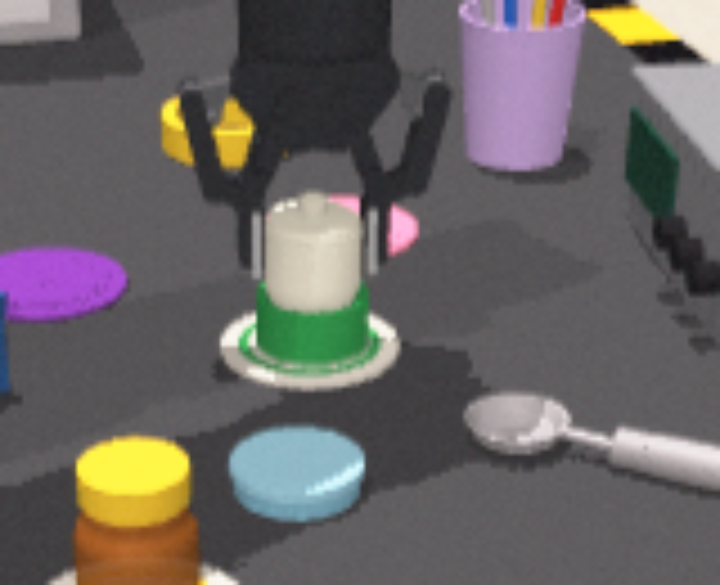

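send_rows --pt "0 0 0 0 120" --pt "0 0 0 0 90" --pt "0 0 0 0 40" --pt "0 0 0 0 0" --pt "0 0 0 0 0" --pt "0 0 0 0 0" --pt "0 0 0 0 0"

```text
clock: 21.4
tcp_pos: [0.6024, 0.3059, 0.0403]
orientation: [0.0, 0.997, -0.075, -0.0]
wrist_force: [-1.2, 0.8, 0.3]
finger_gap: 0.0855
```

send_rows --pt "0 0 0.02 0 0" --pt "0 0 0.04 0 0" --pt "0 0 0.04 0 0" --pt "0 0 0.04 0 0" --pt "0 0 0.02 8.5 0" --pt "-0.018 -0.001 0 8.5 0" --pt "-0.018 -0.002 0 8.5 0" --pt "-0.018 -0.002 0 8.5 0" --pt "-0.018 -0.002 0 8.5 0" --pt "-0.018 -0.002 0 8.5 0" --pt "-0.018 -0.002 0 8.5 0" --pt "-0.018 -0.002 0 8.5 0"

```text
clock: 22.6
tcp_pos: [0.4756, 0.2928, 0.2004]
orientation: [-0.0, 0.867, 0.498, 0.0]
wrist_force: [0.2, -0.0, -0.1]
finger_gap: 0.0851
```

send_rows --pt "-0.018 -0.002 0 8.5 0" --pt "-0.018 -0.002 0 8.5 0" --pt "-0.018 -0.002 0 8.5 0" --pt "-0.018 -0.002 0 8.5 0" --pt "-0.008 0 0 8.5 0" --pt "0 0 0 8.5 0" --pt "0 0 0 8.5 0" --pt "0 0 0 8.5 0" --pt "0 0 0 0 0" --pt "0 0 0 0 0"

```text
clock: 23.6
tcp_pos: [0.3964, 0.2849, 0.2004]
orientation: [0.0, 0.445, 0.896, 0.0]
wrist_force: [0.1, 0.0, 0.7]
finger_gap: 0.0856
```

```bash
python3 - <<'E'
from h import *
r=wrist();print(r["tcp"],r["yaw"])
cv2.imwrite("pics/w12.png",r["img"][:,:,::-1])
t=eyes.read_camera("top");cv2.imwrite("pics/t12.png",cv2.resize(t["img"][150:350,150:450,::-1],None,fx=2.5,fy=2.5))
t=eyes.read_camera("side");cv2.imwrite("pics/s12.png",cv2.resize(t["img"][130:260,200:430,::-1],None,fx=3.4,fy=3.4))
E
```

```text
[0.39641776 0.28493194 0.20040123] 127.15676036640521
```

View pics/w12.png

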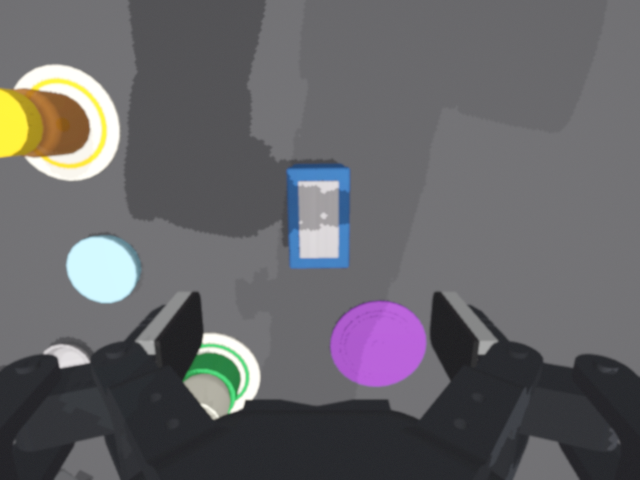

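View pics/t12.png

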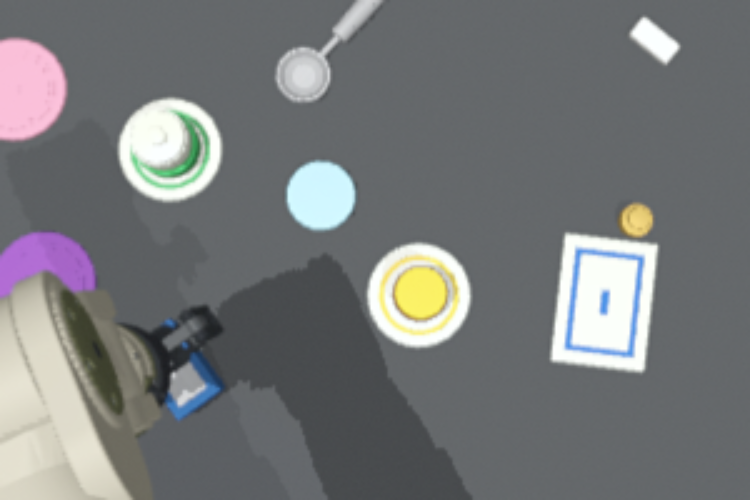

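View pics/s12.png

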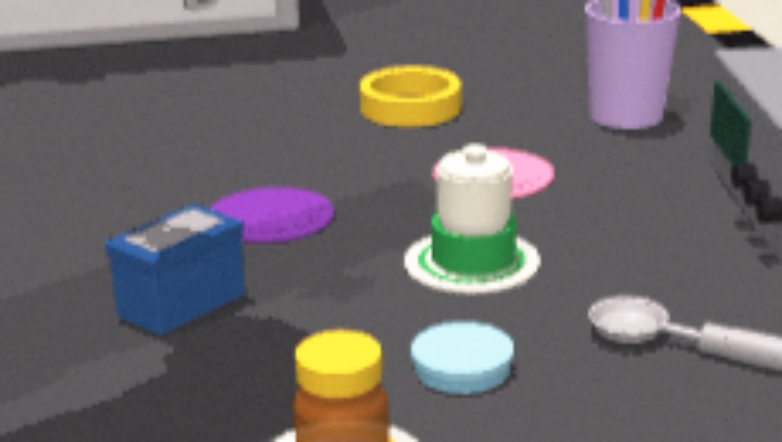

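```bash
python3 - <<'E'
from h import *
r=wrist();print(r["tcp"],r["yaw"])
H,S,V=hsvof(r);m=(H>95)&(H<130)&(S>100);m[:,:260]=0;m[:,380:]=0;m[:140]=0;m[290:]=0
m=big(m);c=np.argwhere(m)[:,::-1].astype(np.float32)
hull=cv2.convexHull(c)[:,0]
P=np.array([ray(r,p,.056)[:2] for p in hull],np.float32)*1000
rc=cv2.minAreaRect(P);print(rc)
g=(S<70)&(V>100);g[:,:290]=0;g[:,350:]=0;g[:165]=0;g[270:]=0
hull=cv2.convexHull(np.argwhere(cv2.morphologyEx((m).astype(np.uint8),cv2.MORPH_CLOSE,np.ones((3,3)))==0)[:0+1].astype(np.float32)) if 0 else None
inner=cv2.findContours(m.astype(np.uint8),cv2.RETR_CCOMP,cv2.CHAIN_APPROX_NONE)
cs=[k for k,h in zip(inner[0],inner[1][0]) if h[3]>=0];k=max(cs,key=cv2.contourArea)[:,0]
P=np.array([ray(r,p,.056)[:2] for p in k],np.float32)*1000;print("plate",cv2.minAreaRect(P))
E
```

```text
[0.39641593 0.28492855 0.20031844] 127.24819625519314
((393.7235412597656, 285.4229431152344), (82.29423522949219, 48.05500030517578), 37.73073196411133)
plate ((395.1518249511719, 286.66888427734375), (63.58608627319336, 33.70224380493164), 37.5581169128418)
```

send_rows --pt "-0.0015 0.0015 -0.045 0.3 0" --pt "0 0 -0.045 0 0" --pt "0 0 -0.045 0 0" --pt "0 0 -0.035 0 0" --pt "0 0 -0.015 0 0" --pt "0 0 -0.007 0 0" --pt "0 0 0 0 0"

```text
clock: 24.5
tcp_pos: [0.3945, 0.2862, 0.0077]
orientation: [-0.001, 0.441, 0.897, -0.001]
wrist_force: [0.3, -0.5, 0.4]
finger_gap: 0.0856
```

send_rows --pt "0 0 0 0 120" --pt "0 0 0 0 150" --pt "0 0 0 0 200" --pt "0 0 0 0 200" --pt "0 0 0 0 200" --pt "0 0 0 0 200" --pt "0 0 0 0 200" --newtons 50

```text
clock: 25.2
tcp_pos: [0.396, 0.2869, 0.0096]
orientation: [0.001, 0.441, 0.897, 0.001]
wrist_force: [-0.7, -1.0, 6.8]
finger_gap: 0.0471
```

send_rows --pt "0 0 0.015 0 200" --pt "0 0 0.03 0 200" --pt "0 0 0.04 0 200" --pt "0 0 0.045 0 200" --pt "0 0 0.04 0 200" --pt "0 0 0 0 200"

```text
clock: 25.8
tcp_pos: [0.3981, 0.2881, 0.1843]
orientation: [0.003, 0.441, 0.897, 0.004]
wrist_force: [1.6, 1.0, -2.4]
finger_gap: 0.047
```

```bash
python3 - <<'E'
from h import *
r=wrist();print(r["tcp"],r["yaw"],monitor.get_state()["wrist_force"])
cv2.imwrite("pics/w13.png",r["img"][:,:,::-1])
t=eyes.read_camera("side");cv2.imwrite("pics/s13.png",cv2.resize(t["img"][100:260,180:430,::-1],None,fx=3,fy=3))
E
```

```text
[0.39807128 0.28809976 0.18430949] 127.6625176926439 [-0.21222058  0.05836624 -1.94883697]
```

View pics/w13.png

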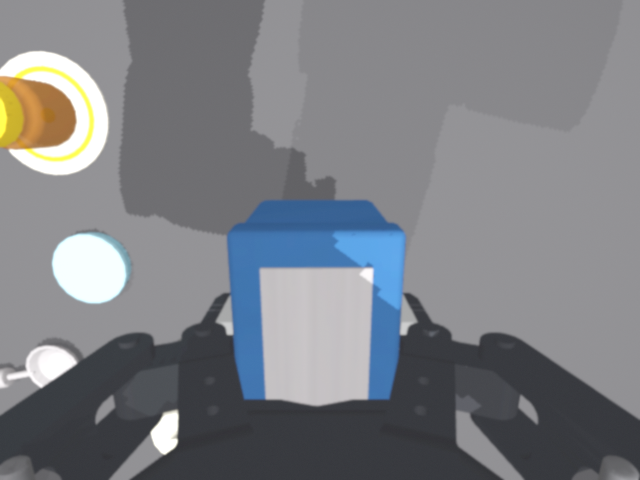

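View pics/s13.png

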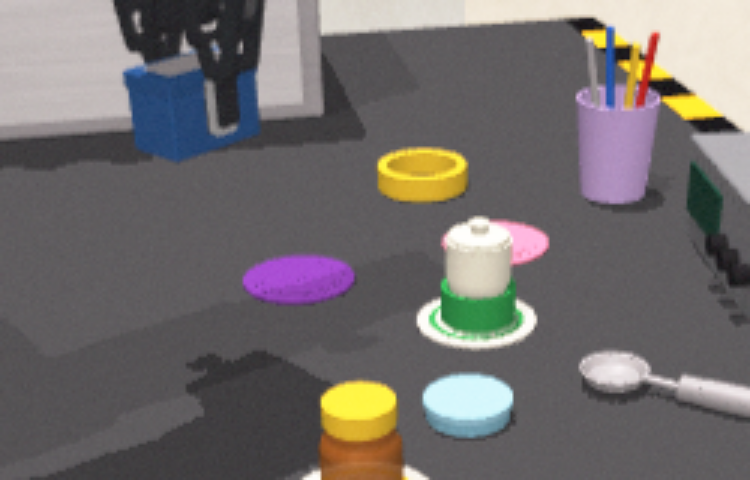

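send_rows --pt "0.0065 -0.033 0 -3.6 200" --pt "0.0065 -0.033 0 -3.6 200" --pt "0.0065 -0.033 0 -3.6 200" --pt "0.0065 -0.033 0 -3.6 200" --pt "0.0065 -0.033 0 -3.6 200" --pt "0.0065 -0.033 0 -3.6 200" --pt "0.006 -0.033 0 -3.6 200" --pt "0.006 -0.033 0 -3.6 200" --pt "0.006 -0.033 0 -3.6 200" --pt "0.006 -0.033 0 -3.6 200" --pt "0.006 -0.033 0 -3.6 200" --pt "0.006 -0.033 0 -3.6 200"

```text
clock: 27.1
tcp_pos: [0.4685, -0.1104, 0.1761]
orientation: [-0.002, 0.741, 0.671, -0.001]
wrist_force: [-0.1, -0.3, -1.5]
finger_gap: 0.047
```

send_rows --pt "0 0 0 0 200" --pt "0 0 0 0 200"

```text
clock: 27.3
tcp_pos: [0.4685, -0.1095, 0.1763]
orientation: [-0.002, 0.741, 0.672, -0.001]
wrist_force: [0.5, -0.1, -1.6]
finger_gap: 0.047
```

```bash
python3 - <<'E'
from h import *
r=wrist();print(r["tcp"],r["yaw"])
cv2.imwrite("pics/w14.png",r["img"][:,:,::-1])
t=eyes.read_camera("top");cv2.imwrite("pics/t14.png",cv2.resize(t["img"][150:350,200:500,::-1],None,fx=2.5,fy=2.5))
E
```

```text
[ 0.46854118 -0.10950619  0.17634374] 84.38581259816696
```

View pics/w14.png

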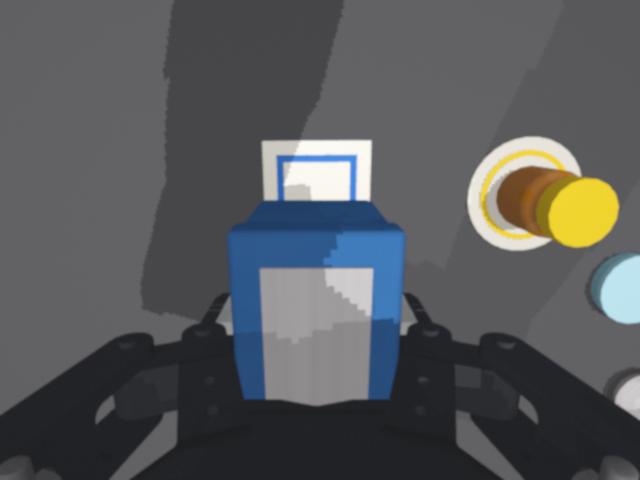

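```bash
python3 - <<'E'
from h import *
r=wrist();a=ray(r,(317,140),.003);x=r["pose"][:3,0];y=r["pose"][:3,1]
t=np.array([np.cos(np.radians(-5.5)),np.sin(np.radians(-5.5))])
print(r["tcp"],a, a[:2]+t*.06,a[:2]-t*.06, ray(r,(263,141),.003),ray(r,(371,140),.003))
E
```

```text
[ 0.46873321 -0.10848589  0.17703358] [ 0.40879331 -0.10185072  0.003     ] [ 0.46851709 -0.10760147] [ 0.34906954 -0.09609998] [ 0.4053699 -0.1455196  0.003    ] [ 0.41294967 -0.05827613  0.003     ]
```

send_rows --pt "0 0.0005 -0.04 0.4 200" --pt "0 0 -0.045 0 200" --pt "0 0 -0.04 0 200" --pt "0 0 -0.022 0 200" --pt "0 0 -0.012 0 200" --pt "0 0 -0.005 0 200" --pt "0 0 -0.0025 0 200" --pt "0 0 0 0 200" --pt "0 0 0 0 200"

```text
clock: 28.35
tcp_pos: [0.4713, -0.1095, 0.0131]
orientation: [0.001, 0.738, 0.675, 0.001]
wrist_force: [-0.3, 0.7, -2.0]
finger_gap: 0.0473
```

send_rows --pt "0 0 0 0 150" --pt "0 0 0 0 120" --pt "0 0 0 0 60" --pt "0 0 0 0 0" --pt "0 0 0 0 0" --pt "0 0 0 0 0" --pt "0 0 0 0 0"

```text
clock: 29.05
tcp_pos: [0.4699, -0.1091, 0.0118]
orientation: [-0.0, 0.738, 0.675, 0.0]
wrist_force: [0.6, 0.0, 0.9]
finger_gap: 0.0854
```

send_rows --pt "0 0 0.02 0 0" --pt "0 0 0.04 0 0" --pt "0 0 0.045 0 0" --pt "0 0 0.045 0 0" --pt "-0.01 -0.04 0.03 0 0" --pt "-0.01 -0.045 0.01 0 0" --pt "-0.01 -0.045 0 0 0" --pt "-0.01 -0.045 0 0 0" --pt "-0.01 -0.045 0 0 0" --pt "-0.01 -0.045 0 0 0" --pt "0 0 0 0 0" --pt "0 0 0 0 0"

```text
clock: 30.25
tcp_pos: [0.4094, -0.3739, 0.2006]
orientation: [-0.001, 0.739, 0.674, 0.0]
wrist_force: [0.3, 1.3, 0.5]
finger_gap: 0.0855
```

```bash
python3 - <<'E'
from h import *
s=monitor.get_state();print(s["tcp_pos"],s["clock"])
t=eyes.read_camera("top");cv2.imwrite("pics/t15.png",cv2.resize(t["img"][150:350,150:450,::-1],None,fx=2.6,fy=2.6))
H,S,V=hsvof(t)
def rg(m,u0,u1,v0,v1):
    k=np.zeros_like(m);k[v0:v1,u0:u1]=m[v0:v1,u0:u1];return k
b=(H>95)&(H<130)&(S>90)
for c,a,mm in comps(rg(b,360,430,235,305),20):
    P=np.array([ray(t,p,.059)[:2] for p in np.argwhere(mm)[:,::-1]],np.float32)*1000
    print("blue",c,a,cv2.minAreaRect(P))
pl=(S<60)&(V>120)
for c,a,mm in comps(rg(pl,360,430,235,305),40):
    P=np.array([ray(t,p,.059)[:2] for p in np.argwhere(mm)[:,::-1]],np.float32)*1000
    print("grey",c,a,cv2.minAreaRect(P))
print("jar",circ(t,big(rg((H>18)&(H<35)&(S>100)&(V>120),300,335,250,285)),.077))
w=rg((V>160)&(S<60),190,245,180,240)
print([(c,a,ray(t,c,.07)) for c,a,_ in comps(w,20)])
for n in ["ring_mid","crucible_mid","tin_mid","jar_mid","dish_mid","weight_mid"]:
  for cam in ("top","side"):
    if cam=="side" and n=="ring_mid":
        t2=eyes.read_camera("side");cv2.imwrite("pics/s15.png",t2["img"][:,:,::-1]);cv2.imwrite("pics/s15c.png",cv2.resize(t2["img"][130:370,240:450,::-1],None,fx=2.5,fy=2.5))
    print(n,cam,[(np.round(d["xyz"],4).tolist(),round(d["conf"],2)) for d in eyes.tip_of(n,cam)][:2])
E
```

```text
[ 0.40941647 -0.37389348  0.20063891] 30.25
blue [390.7 269.7] 516 ((468.2153625488281, -101.38780212402344), (61.49131774902344, 91.65261840820312), 84.67229461669922)
grey [391.2 270.9] 903 ((468.26531982421875, -101.77118682861328), (88.58341217041016, 119.72516632080078), 84.53226470947266)
grey [384.5 275.8] 158 ((467.69342041015625, -100.75370788574219), (50.688270568847656, 82.01367950439453), 84.59595489501953)
grey [395.1 269.4] 359 ((471.3231201171875, -110.20065307617188), (30.455556869506836, 60.58155822753906), 84.76898193359375)
jar (array([0.4713, 0.0658]), 0.0228, 59)
[(array([216.4, 208.7]), 1087, array([0.59586242, 0.29840854, 0.07      ]))]
ring_mid top [([0.6026, 0.3098, 0.0195], 0.52)]
ring_mid side []
crucible_mid top [([0.6089, 0.3098, 0.0517], 0.89), ([0.5618, 0.1559, 0.0087], 0.75)]
crucible_mid side []
tin_mid top [([0.4671, -0.1083, 0.029], 0.91)]
tin_mid side [([0.4659, -0.107, 0.0335], 0.85)]
jar_mid top [([0.4706, 0.0659, 0.0359], 0.79), ([0.6058, 0.3105, 0.0504], 0.42)]
jar_mid side []
dish_mid top [([0.5673, 0.1615, 0.0073], 0.91)]
dish_mid side [([0.563, 0.1588, 0.0111], 0.56)]
weight_mid top [([0.5455, -0.1378, 0.0172], 0.47)]
weight_mid side []
```

View pics/t15.png

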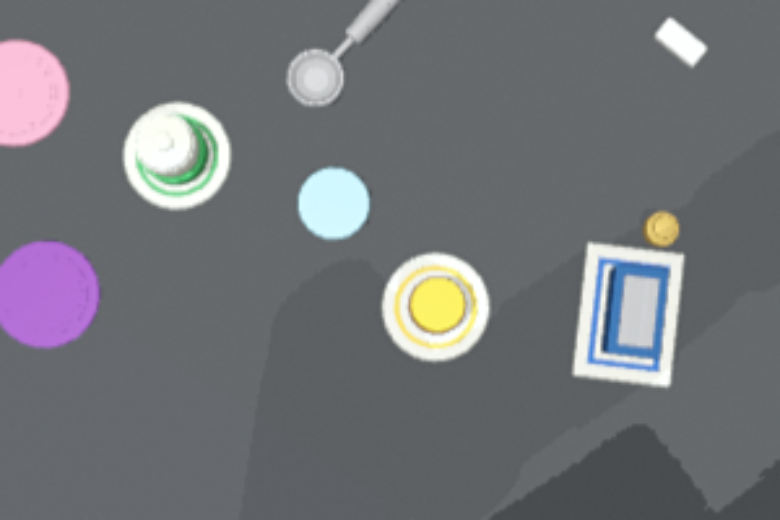

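View pics/s15c.png

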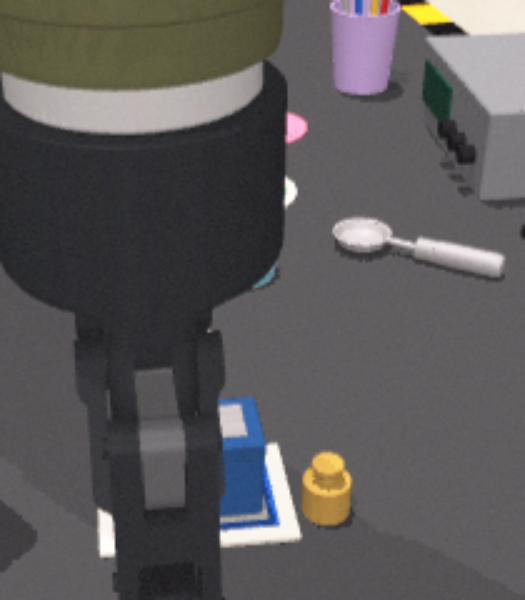

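```bash
python3 - <<'E'
from h import *
t=eyes.read_camera("top")
cv2.imwrite("pics/t16.png",cv2.resize(t["img"][185:235,190:245,::-1],None,fx=11,fy=11,interpolation=cv2.INTER_CUBIC))
E
```

```text
(no output)
```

View pics/t16.png

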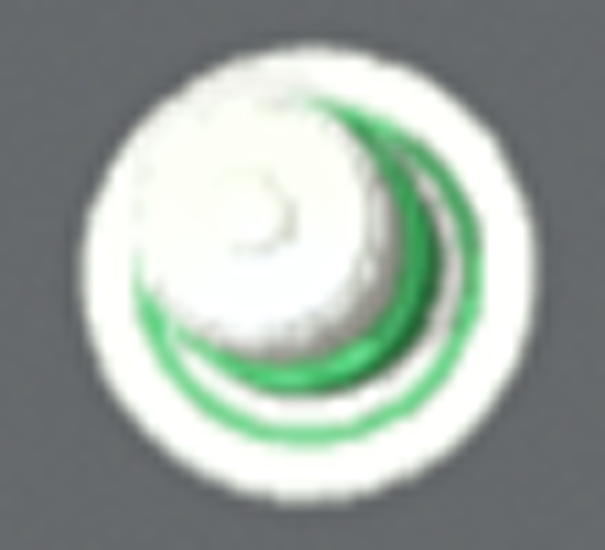

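```bash
python3 - <<'E'
from h import *
t=eyes.read_camera("top")
f=lambda x,y,z:ray(t,(190+x/11-.5,185+y/11-.5),z)[:2].round(4)
print("knob",f(260,212,.086),"lid",f(252,222,.071),"ring",f(294,251,.01),"pad",f(310,273,.003))
E
```

```text
knob [0.6047 0.3036] lid [0.6046 0.3076] ring [0.6068 0.3084] pad [0.603  0.3059]
```

```bash
python3 -c "
from workcell import ticket
print(ticket.hand_in())"
```

```text
the job is handed in; nothing more can be done
None
```

I placed the jar on the yellow pad, the empty ring on the green pad, the crucible in the ring and the tin on the blue pad. I handed the job in at about 31 s of the 109 s; no verdict is reported.

My last checks before handing in:
- **Jar:** about 1 mm off the centre of the yellow pad.
- **Tin:** about 1–2 mm off the centre of the blue pad and within about 0.5° of the outline.
- **Ring:** the estimates disagree a little. It measured about 1 mm off the centre of the green pad when I put it down, about 2 mm in a later wrist picture, and about 4–5 mm in a rough last reading from the top camera. All are within the 12 mm limit.
- **Crucible:** the side camera showed it down in the ring and upright after release. My rough top-view readings put it 2–5 mm from the ring's axis, with an error of a few mm, so they can't confirm the 4 mm limit. I relied on the conical seat to centre it. The arm blocked the side view of it at the end, so I did not look again from there.
- **Dish and weight:** the dish read within about 5 mm of its start in the top view, about the network's error, and the weight within about 2 mm.

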